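# Press a pine blank level into the vacuum jig and half-open its valve

## Task

Get the pine blank clamped for routing: take the standing offcut out of the jig's pocket and leave it in the scrap tray, then slide the blank off the loading deck over the pocket and press it down past the spring jaws until it sits level on the pocket floor. After that, turn the vacuum valve's lever to half open, midway between across the pipe and in line with it, and leave all the other things on the bench where they are.

Things in the scene. Friction and masses are not known exactly. Their poses are not given: they have to be found in the camera images.
- jig: Fixed grey vacuum jig 155 (x) x 312 (y) mm, origin on the bench under its middle, yaw up to 15 degrees. Own frame, mm: loading deck, top z 45, x -85..52, y -13..150; pocket x -52..52, y -147..-13, floor z 14, walls to z 45. Two aluminium fences rise to z 57: along the whole +x side (inner face x 52, 18 thick) and across the -y end (inner face y -147, 15 thick). Other sides open above z 45.
- pocket (a point): Centre of the pocket floor, in the jig at (0, -80, 14) mm; axes as the jig's. The pocket is 104 (x) x 134 (y) mm and 31 deep below the deck; its +x and -x walls each hold a spring jaw. Its -x rim is a strip 33 mm wide level with the deck.
- jaw (a point): Middle of the nose tip of the -x spring jaw, in the jig at (-45, -80, 33) mm with the jaw out (fixed to the jaw; the +x one mirrors it). Jaws: steel wedges 100 mm long in y, 7 proud of the wall, faces 60 degrees from level, top just under deck level. A board slid over rides on them a few mm below the deck; about 10 to 20 N in all presses it past them and they snap over its top edge.
- blank: Flat pine board 100 (x) x 130 (y) x 15 (z) mm, about 0.12 kg; origin at the centre of its underside. It starts lying loose on the jig's loading deck, askew by up to 17 degrees from the jig. Wood slides on the jig with friction about 0.6. It fits the pocket with 4 mm play each way; seated, its underside is on the pocket floor and its top 16 mm below the deck.
- offcut: Pine offcut 60 (x) x 35 (y) x 70 (z) mm, about 0.08 kg, standing in the pocket at any yaw; origin at the centre of its underside. Its top stands 39 mm above the deck, 27 above the fences.
- tray: Fixed grey open scrap tray 170 (x) x 130 (y) x 45 (z) mm, walls and floor 5 mm; origin at the centre of its underside. It stands left or right of the jig, changing places with the manifold.
- manifold: Fixed vacuum manifold: grey base block 80 (x) x 110 (y) x 36 mm, a 26 mm steel pipe 150 long along its own y at height 52, a brass ball valve in its middle, 36 x 44 mm, reaching up to a stem under the lever. Origin at the centre of its underside.
- valve (a joint): Angle of the valve lever in rad. 0: closed, lever points along the manifold's -x, across the pipe; 1.571: fully open, lever points along the manifold's +y, in line with the pipe. It opens clockwise seen from above about the upright stem and stays where it is left (friction 0.15 N m). Starts between 0 and 0.35. Half open is 0.785.
- lever_pivot (a point): Point on the lever's turning axis, 97 mm above the bench, level with the lever's top face.
- lever_end (a point): Point at the lever's free end, 115 mm from the pivot, level with its top face. The lever is a flat steel bar 125 long, 20 wide and 12 thick, 85 to 97 mm above the bench, free on both sides and beneath outside the base block.
- hammer: Bystander: hammer, wooden handle, 280 mm long, lying on the bench.
- file: Bystander: file with a dark wooden handle, 285 mm long, 26 high, lying on the bench.
- glue: Bystander: standing glue bottle, 60 mm across, 150 high, beyond the jig.
- tree: Bystander: finished pine fir tree, 128 mm high on a 90 x 140 mm base board.
- block_a: Bystander: pine block 75 x 40 x 45 mm on the bench.
- block_b: Bystander: pine block 90 x 45 x 30 mm on the bench.
- jar: Bystander: steel pot with pencils, 72 mm across, up to 165 high.
- spare: Bystander: spare pine board 180 x 90 x 18 mm on the bench, too long for the pocket.
There are look-alikes about, which are no part of the job. What is meant by the manifold is not blue or green, and is the larger of those in its own colour.

How it is judged (in metres and radians):
On the way, in this order (a step that is already met when the one before it is completed fails the run):
1. the offcut lies in the scrap tray (x of offcut in the frame of tray between -0.085 and 0.085 m and y of offcut in the frame of tray between -0.065 and 0.065 m and z of offcut in the frame of tray below 0.048 m), for 0.2 s.
2. the blank sits level on the pocket floor while the valve is still less than half open (x of blank in the frame of pocket between -0.008 and 0.008 m and y of blank in the frame of pocket between -0.008 and 0.008 m and z of blank in the frame of pocket between -0.003 and 0.0025 m and angle between blank's own z axis and vertical below 0.035 rad and value of joint valve below 0.6 rad), for 0.2 s.
3. the valve lever stands half open (value of joint valve between 0.645 and 0.925 rad), for 0.2 s.
At the end, for the whole second after the job is handed in: Offcut in the scrap tray (origin within its outline, under 48 mm above its underside); blank within 8 mm of the pocket centre each way, underside within 2.5 mm of the floor, tilt under 2 degrees; valve lever within 8 degrees (0.14 rad) of half open; blank and offcut at rest (all of step 1 and all of step 3 and x of blank in the frame of pocket between -0.008 and 0.008 m and y of blank in the frame of pocket between -0.008 and 0.008 m and z of blank in the frame of pocket between -0.003 and 0.0025 m and angle between blank's own z axis and vertical below 0.035 rad and linear speed of each of blank, offcut below 0.02 m/s); the robot touches nothing.
It fails at once if a bystander is shoved more than 30 mm (distance of any of hammer, file, glue, tree, block_a, block_b, jar, spare from where it was at the start of the episode above 0.03 m).
It also fails if it takes over 69 s, if anything falls off the work surface, if the arm or the gripper's body presses on something with over 40 N, if the wrist force passes 120 N, or if a joint passes its speed limit or range.

## Robot

A 6-joint arm with a two-finger parallel gripper is mounted at the origin on the work surface. World frame = base frame: x ahead of the robot, y to its left, z up, the work surface at z = 0. Lengths are in mm, angles in rad, forces in N, time in s.
With the tool pointing down it reaches from about 375 to 975 mm from the base axis. Payload 3.8 kg.
Tool frame: the origin (TCP) lies on the mounting face of the last link; the fingertips stand 173 mm ahead of it and the grasp point (between the pads) lies ahead of it (robot.grip_point_offset is the z of the grasp point in the tool frame, in mm); z points along the fingers, x is the direction in which the jaws open and shut, and the axes are right-handed (so a half turn about z gives the same grasp; the last joint's range is limited). The gripper opens to 85 mm and grips with 20 to 120 N. Pads are 22 mm wide; open, the fingers measure 114 mm over their backs; the gripper's body (76 mm by 85 mm) begins 54 mm behind the grasp point. The pads swing forward as they close: fully open they stand 13 mm farther back than shut.
Start: joints at [1.19, 0.264, 1.604, -0, 1.274, -0.037], TCP at [227.518, 635.496, 404.68] pointing down, gripper open.
Joint ranges: [-2.63, 2.63], [-0.94, 2.18], [0.31, 2.57], [-1.31, 4.45], [0, 2.66], [-2.55, 2.55]. Speed limits (rad/s): [2.57, 2.57, 3.14, 3.14, 3.14, 3.14].

## Interface

Orientations are given as a unit quaternion [x, y, z, w].
In Python, from rig import robot gives the robot as it stands.
- The arm moves only by the tool send_rows, never from a script. Its argument "moves" is a list of rows, each a list of 5 numbers: the finger opening in m, from 0 to 0.0854, then the shift along the tool's x, y, z in m, then the turn about the tool's z in degrees. In form: [[fingers, dx, dy, dz, turn], ...]. A call has 1 to 20 rows; each row shifts and turns the pose as measured when the row begins, along the tool's axes as they then stand; what a row does not reach is not made up. A row lasts 1/10 s, in which the tool goes at most 50 mm and 8.59 degrees, less where a joint would pass 70% of its speed; a pose out of reach is approached as far as the arm can. A call is refused whole if a number of a shift passes 0.05 or a number of a turn 8.59, either way. A call with a gripper value outside its range is refused whole. The fingers move at their own pace and stop on an object; "newtons" is the grip in N (left out, the last holds). Time passes only in rows, so rows that do not move let the fingers close. It gives the time, the measured TCP pose, the force and the opening at its end, in the units of the state.
- robot.state(): the state, without advancing time (a new reading comes with each control period).
- robot.camera(name): name is "scene" or "top" or "wrist"; returns the picture (384x512x3 uint8, red, green, blue); there is no depth.
- robot.camera_params(name): a dict with "fovy" (degrees; the focal length in pixels is half the picture's height over the tangent of half this angle, whatever the lens; pixels are square), "cx", "cy" (the principal point, pixels), "eye" and "rotation" of the camera in the world; the wrist camera has in their place "T_tool_cam" (4x4, takes a point from camera to tool coordinates, whose origin is the TCP and whose axes are the tool frame's). Camera axes: x right, y down, z forward; pixel columns grow to the right and rows downward; lengths in mm; the calibration is good to about 2 mm. The wrist camera is an equidistant fisheye: a pixel r from the principal point sees the ray r / f radians off the axis. A picture is of the moment at which its call begins: read the wrist's pose just before it. camera_params takes no time and is no camera call.
- robot.job_done(): hands the job in, once; it reports no verdict.
The state is a dict: "t": time; "qpos": joint angles; "joint_velocities": joint speeds; "joint_efforts": joint torques, N m; "position": TCP position; "eef_rot": TCP orientation; "force": force on the tool from outside, world axes, zero at the start; "torque": the same for the moment, N m; "grip_width": finger opening in mm.
Only numpy, scipy, OpenCV 4.12 (cv2) and the standard library are available. Lean on these libraries where they do the work, as an engineer would, in place of code of your own. Each camera call takes 0.05 s, during which the arm holds its last target. There are 200 camera calls.

## Working session

There is one attempt and no reset: what is moved stays moved. The work goes in short steps, Python scripts to look and compute and a tool call to move; the robot and the scene stay as the last step left them, time stands still between calls to the robot, and variables do not carry over. Pictures are saved under pics/ and viewed, about 8 in all and at most 12, crops included, and the job is handed in when it is done.

Besides the shell and the picture viewer there is one more tool, called after "Request:" as name(argument=value, ...), one argument or row to a line, values as JSON. send_rows: Moves the arm, as the interface text tells. Its arguments: {"type":"object","properties":{"moves":{"type":"array","items":{"type":"array","items":{"type":"number"}}},"newtons":{"type":"number"}},"required":["moves"]}

```bash
ls; mkdir -p pics; python3 - <<'E'
from rig import robot
import cv2,json
print(robot.state(), robot.grip_point_offset)
for n in ("scene","top","wrist"):
    print(n,robot.camera_params(n))
for n in ("scene","top"):
    cv2.imwrite(f"pics/{n}0.png",cv2.resize(robot.camera(n)[:,:,::-1],None,fx=1.5,fy=1.5,interpolation=cv2.INTER_CUBIC))
E
```

```text
pics
{'t': 0.0, 'qpos': array([ 1.19009242e+00,  2.64759135e-01,  1.60535305e+00,  1.44864161e-05,
        1.27369675e+00, -3.69021637e-02]), 'joint_velocities': array([-0.00140851,  0.00046346,  0.00041857, -0.00071476,  0.00061118,
        0.00053182]), 'joint_efforts': array([ 1.60748750e-04, -5.15082049e+01, -3.67322695e+01, -8.43474163e-05,
        1.26980210e-02, -1.34256659e-06]), 'position': array([227.39771572, 635.18750593, 403.36887871]), 'eef_rot': array([ 8.17640248e-01,  5.75728406e-01, -9.32755566e-04,  5.98324169e-04]), 'force': array([-0.45226389, -0.57219851, -0.63665195]), 'torque': array([-0.00398372,  0.00159457, -0.08359584]), 'grip_width': 85.44523466188429} 154.70000000000002
scene {'fovy': 57.496207622519634, 'cx': 252.56168166636883, 'cy': 193.71122702403756, 'eye': array([1295.16316681,  720.82193373,  894.84329207]), 'rotation': array([ 0.37860873,  0.82277198, -0.3847014 , -0.1780633 ])}
top {'fovy': 57.6098808762407, 'cx': 255.69470851817033, 'cy': 188.25404508514325, 'eye': array([ 403.12701258,   92.35726168, 1500.38498185]), 'rotation': array([-0.69678058,  0.71511853, -0.04277837,  0.03566962])}
wrist {'fovy': 65.70646984690485, 'cx': 258.2232001606356, 'cy': 198.10619560292116, 'T_tool_cam': array([[ 9.99999666e-01,  3.38756991e-04, -7.43514841e-04,
         3.07901681e-01],
       [-7.48785958e-05,  9.44166672e-01,  3.29468192e-01,
        -8.43078399e+01],
       [ 8.13611587e-04, -3.29468026e-01,  9.44166383e-01,
         3.04096482e+01],
       [ 0.00000000e+00,  0.00000000e+00,  0.00000000e+00,
         1.00000000e+00]])}
```

View pics/top0.png

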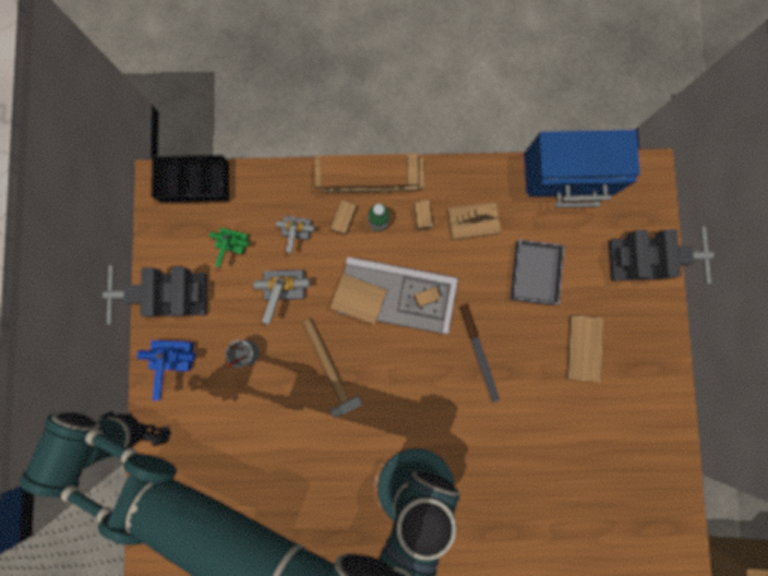

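View pics/scene0.png

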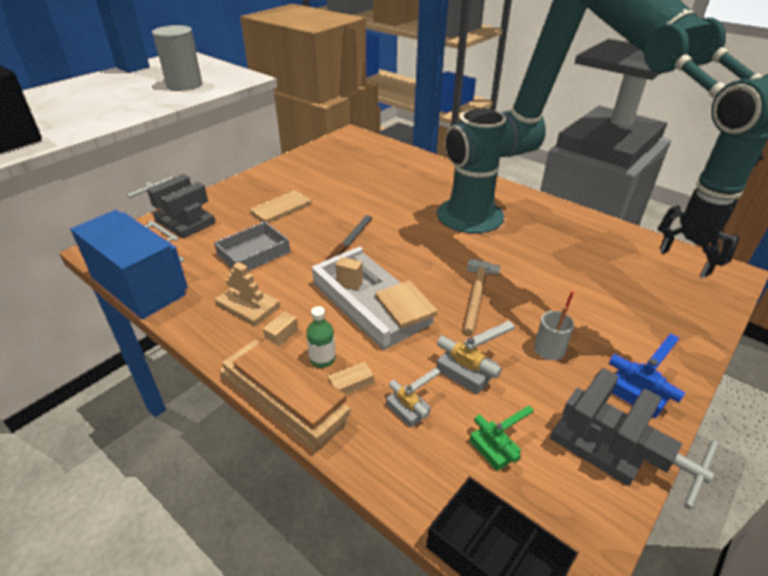

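Manifold candidates in the top picture: blue (167,355), green (230,243), small grey (295,230) and large grey (283,286). The large grey one fits, since it is neither blue nor green and is the larger of the grey pair. I'll confirm it and measure in an enlarged crop.

```bash
cat > h.py <<'E'
from rig import robot
import numpy as np, cv2
from scipy.spatial.transform import Rotation as R
P={n:robot.camera_params(n) for n in("top","scene","wrist")}
def cam(n,st=None):
    p=P[n]
    if n!="wrist": return R.from_quat(p["rotation"]).as_matrix(),np.array(p["eye"])
    st=st or robot.state(); T=p["T_tool_cam"]; Rt=R.from_quat(st["eef_rot"]).as_matrix()
    return Rt@T[:3,:3], Rt@T[:3,3]+st["position"]
def f(n): return 192/np.tan(np.radians(P[n]["fovy"])/2)
def unproj(n,uv,z,c=None):
    Rm,e=c or cam(n); d=(np.array(uv,float)-[P[n]["cx"],P[n]["cy"]])/f(n)
    if n=="wrist":
        r=np.linalg.norm(d,axis=-1,keepdims=True)+1e-12; v=np.concatenate([d/r*np.sin(r),np.cos(r)],-1)
    else: v=np.concatenate([d,np.ones(d.shape[:-1]+(1,))],-1)
    v=v@Rm.T; z=np.broadcast_to(z,v.shape[:-1])
    return e+v*((z-e[2])/v[...,2])[...,None]
def proj(n,X,c=None):
    Rm,e=c or cam(n); v=(np.array(X,float)-e)@Rm
    if n=="wrist":
        r=np.linalg.norm(v[...,:2],axis=-1); th=np.arctan2(r,v[...,2]); d=v[...,:2]*(th/(r+1e-12))[...,None]
    else: d=v[...,:2]/v[...,2:]
    return d*f(n)+[P[n]["cx"],P[n]["cy"]]
def place(pose,pts):
    x,y,a=pose; pts=np.array(pts,float); c,s=np.cos(a),np.sin(a)
    return np.stack([x+c*pts[...,0]-s*pts[...,1],y+s*pts[...,0]+c*pts[...,1],pts[...,2]],-1)
E
python3 - <<'E'
from h import *
a=robot.camera("top")[140:225,160:385];b=robot.camera("scene")[165:250,140:365]
im=np.vstack([a,b])[:,:,::-1]
cv2.imwrite("pics/c1.png",cv2.resize(im,None,fx=3.5,fy=3.5,interpolation=cv2.INTER_CUBIC))
E
```

```text
(no output)
```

View pics/c1.png

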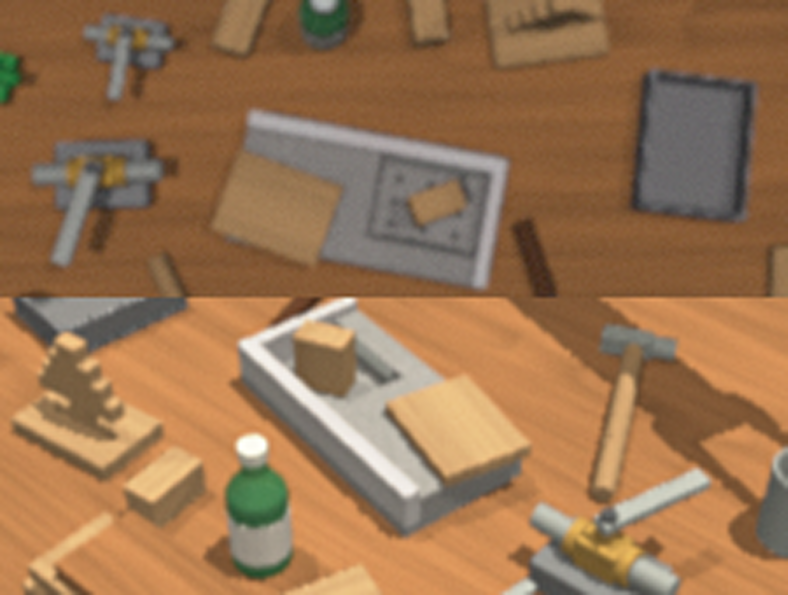

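The large grey manifold at crop (95,172) is the one meant: brass valve, grey, clearly bigger than its twin at (125,45). I'll compute poses from the crop corners.

```bash
python3 - <<'E'
from h import *
from scipy.optimize import least_squares
def o(p): return np.array(p,float)/3.5+[160,140]-[0.36,.36]
def fit(local,px,x0):
    u=o(px); r=lambda q:(proj("top",place(q,local))-u).ravel()
    s=least_squares(r,x0); return s.x,np.abs(s.fun).max()
def rep(n,l,p,a0=0):
    x0=[*unproj("top",o(p),50.).mean(0)[:2],a0]; x,e=fit(l,p,x0); print(n,x.round(1)[:2],"deg",np.degrees(x[2]).round(1),"err",e.round(2))
rep("jig",[[70,150,57],[70,-162,57],[-85,-162,57]],[(248,110),(508,157),(487,287)])
rep("blank",[[50,65,60],[50,-65,60],[-50,-65,60],[-50,65,60]],[(243,150),(345,183),(316,266),(211,227)],-.3)
rep("offcut",[[-30,17.5,84],[30,17.5,84],[30,-17.5,84],[-30,-17.5,84]],[(417,227),(407,205),(459,178),(470,199)],-1)
rep("offcut2",[[-30,17.5,84],[30,17.5,84],[30,-17.5,84],[-30,-17.5,84]],[(407,205),(459,178),(470,199),(417,227)],-1)
rep("tray",[[85,65,45],[85,-65,45],[-85,-65,45],[-85,65,45]],[(648,70),(756,82),(746,218),(633,209)])
rep("manif",[[40,55,36],[40,-55,36],[-40,-55,36]],[(57,142),(152,141),(152,207)])
q=unproj("top",o([(92,165),(62,264)]),97.); print(q); d=q[1]-q[0]; print(np.hypot(*d[:2]),np.degrees(np.arctan2(d[1],d[0])))
q=unproj("top",o([(33,173),(161,172)]),52.);print(q)
for n,p in dict(hammerend=(150,255),filehandle=(525,225),glue=(325,10)).items(): print(n,unproj("top",o(p),10.).round())
E
```

```text
jig [538.5  44.4] deg -11.7 err 0.5
blank [522.2 144.7] deg -21.2 err 0.62
offcut [520.3 -41.7] deg 24.9 err 5.58
offcut2 [520.2 -41.7] deg -64.4 err 1.54
tray [ 585.4 -358.2] deg -8.0 err 0.88
manif [567.8 353.6] deg -0.2 err 0.66
[[572.51414112 357.72055154  97.        ]
 [459.40116296 392.45002168  97.        ]]
118.32447728628264 162.93176130930593
[[570.14615878 436.32111219  52.        ]
 [567.46401098 284.2613611   52.        ]]
hammerend [471. 304.  10.]
filehandle [ 496. -154.   10.]
glue [770.  84.  10.]
```

Request:
send_rows(
  moves=[
    [0.085,0,0,0,8.5],
    [0.085,0,0,0,8.5],
    [0.085,0,0,0,8.5],
    [0.085,0,0,0,8.5],
    [0.085,0,0,0,8.5],
  ],
)

```text
t: 0.7
position: [227.2, 634.8, 401.7]
eef_rot: [0.972, 0.234, -0.001, 0.002]
force: [0.5, 0.4, 0.0]
grip_width: 85.3
```

Request:
send_rows(
  moves=[
    [0.085,-0.003,0.046,0,0],
    [0.085,-0.003,0.046,0,0],
    [0.085,-0.003,0.046,0,0],
    [0.085,-0.003,0.046,0,0],
    [0.085,-0.003,0.046,0,0],
    [0.085,-0.003,0.046,0,0],
    [0.085,-0.003,0.046,0,0],
    [0.085,-0.003,0.046,0,0],
    [0.085,-0.003,0.046,0,0],
    [0.085,-0.003,0.046,0,0],
    [0.085,-0.003,0.046,0,0],
    [0.085,-0.003,0.046,0,0],
    [0.085,-0.003,0.046,0,0],
    [0.085,-0.003,0.046,0,0],
    [0.085,-0.003,0.046,0,0],
    [0.085,-0.003,0.046,0,0],
  ],
)

```text
t: 2.3
position: [524.1, -64.0, 402.0]
eef_rot: [0.971, 0.237, 0.001, 0.002]
force: [1.0, 0.9, 0.7]
grip_width: 84.5
```

```bash
cat >> h.py <<'E'
def go(target,yaw=None):
    "print tool-frame shift from here to a world TCP target, with the turn (deg)"
    s=robot.state(); Rt=R.from_quat(s["eef_rot"]).as_matrix(); a=np.degrees(np.arctan2(Rt[1,0],Rt[0,0]))
    if yaw is not None:
        t=(a-yaw+90)%180-90; print("turn",round(t,1)); b=np.radians(yaw if abs((a-t-yaw+180)%360-180)<1 else yaw+180)
        Rt=np.array([[np.cos(b),np.sin(b),0],[np.sin(b),-np.cos(b),0],[0,0,-1]])
    print("t",round(s["t"],2),"pos",s["position"].round(1),"yaw",a.round(1),"q6",s["qpos"][5].round(2),"F",s["force"].round(1),"w",round(s["grip_width"],1),"shift (after turn)",(Rt.T@(np.array(target)-s["position"])).round(1))
E
python3 - <<'E'
from h import *
import json
go([520,-42,403],27)
s=robot.state(); im=robot.camera("wrist")
json.dump({k:list(map(float,s[k])) for k in("position","eef_rot")},open("w1.json","w"))
cv2.imwrite("pics/w1.png",cv2.resize(im[:,:,::-1],None,fx=1.5,fy=1.5,interpolation=cv2.INTER_CUBIC))
E
```

```text
turn 0.5
t 2.3 pos [524.1 -64.  402. ] yaw 27.5 q6 -0.65 F [1.  0.9 0.7] w 84.5 shift (after turn) [  6.3 -21.4  -1. ]
```

View pics/w1.png

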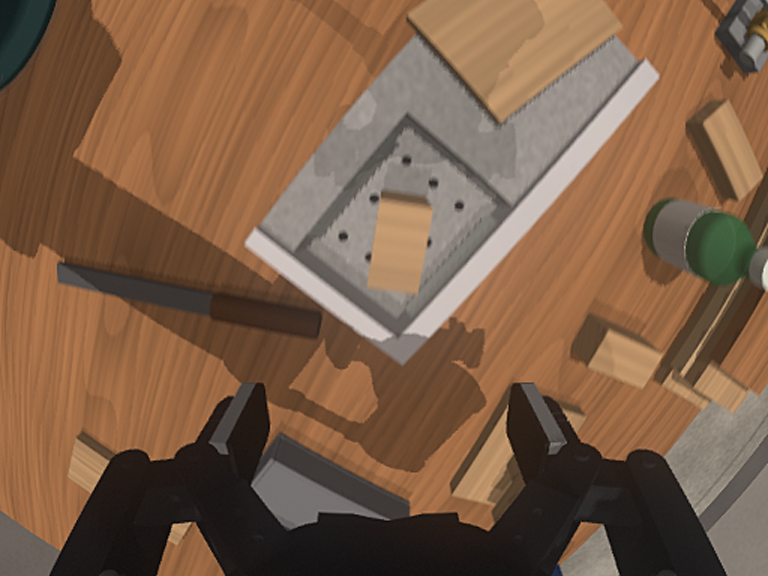

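```bash
python3 - <<'E'
from h import *
import json
from scipy.optimize import least_squares
s={k:np.array(v) for k,v in json.load(open("w1.json")).items()}; C=cam("wrist",s)
def rep(n,l,p,x0):
    u=np.array(p)/1.5-.17; sl=least_squares(lambda q:(proj("wrist",place(q,l),C)-u).ravel(),x0)
    print(n,sl.x[:2].round(1),np.degrees(sl.x[2]).round(1),"res",sl.fun.round(1)); return sl.x
j=rep("jig",[[70,150,57],[70,-162,57],[-85,-162,57],[-52,-13,45],[52,-13,45]],[(659,72),(402,364),(246,243),(407,115),(513,205)],[538,44,-.2])
b=rep("blank",[[-50,-65,60],[50,-65,60],[50,65,60]],[(408,15),(499,122),(622,27)],[522,145,-.37])
o=rep("offcut",[[-30,17.5,84],[30,17.5,84],[30,-17.5,84],[-30,-17.5,84]],[(380,203),(368,288),(420,293),(433,206)],[520,-42,-1.1])
rot=lambda p:R.from_euler('z',-j[2]).as_matrix()[:2,:2]@(p[:2]-j[:2])
print("blank in jig",rot(b),np.degrees(b[2]-j[2]),"offcut in jig",rot(o))
go([*o[:2],403],np.degrees(o[2])+90)
E
```

```text
jig [540.1  41.5] -12.0 res [ 0.1  1.4  1.3  0.3 -1.   1.  -0.3 -2.  -0.4 -0.4]
blank [523.9 143.2] -21.6 res [-1.3 -0.4  0.7  0.1  0.7  0.3]
offcut [524.8 -45. ] -72.7 res [ 36.9   4.7  33.    5.2 -35.4  -3.8 -33.9  -3.8]
blank in jig [-36.96398938  96.03740877] -9.562657856450414 offcut in jig [  2.96898035 -87.80292931]
turn 10.0
t 2.35 pos [526.4 -69.4 402.3] yaw 27.3 q6 -0.65 F [ 3.  -5.3  1. ] w 85.1 shift (after turn) [  5.7 -23.8  -0.7]
```

```bash
python3 - <<'E'
from h import *
import json
from scipy.optimize import least_squares
s={k:np.array(v) for k,v in json.load(open("w1.json")).items()}; C=cam("wrist",s)
u=np.array([(433,206),(420,293),(368,288),(380,203)])/1.5-.17;l=[[-30,17.5,84],[30,17.5,84],[30,-17.5,84],[-30,-17.5,84]]
sl=least_squares(lambda q:(proj("wrist",place(q,l),C)-u).ravel(),[520,-42,-1.1]);o=sl.x
print(o[:2],np.degrees(o[2]),sl.fun.round(1)); go([*o[:2],403],np.degrees(o[2])+90)
E
```

```text
[524.37719115 -44.51227852] -69.33711926640729 [-0.1  0.8  0.1  0.7  0.7  0.2 -0.6 -1.6]
turn 6.6
t 2.35 pos [526.4 -69.4 402.3] yaw 27.3 q6 -0.65 F [ 3.  -5.3  1. ] w 85.1 shift (after turn) [  6.9 -24.   -0.7]
```

Request:
send_rows(
  moves=[
    [0.07,0,0,0,6.6],
    [0.07,0.007,-0.024,0,0],
    [0.07,0,0,0,0],
    [0.07,0,0,0.04,0],
    [0.07,0,0,0.03,0],
    [0.07,0,0,0,0],
  ],
)

```text
t: 2.95
position: [526.3, -49.2, 331.5]
eef_rot: [0.985, 0.174, 0.003, 0.006]
force: [-0.3, 0.2, 0.1]
grip_width: 69.7
```

```bash
python3 -c "
from h import *
go([524.4,-44.5,215],20.7)"
```

```text
turn -0.7
t 2.95 pos [526.3 -49.2 331.5] yaw 20.0 q6 -0.48 F [-0.3  0.2  0.1] w 69.7 shift (after turn) [ -0.2  -5.1 116.5]
```

Request:
send_rows(
  moves=[
    [0.07,0,-0.005,0.02,-0.7],
    [0.07,0,0,0.04,0],
    [0.07,0,0,0.03,0],
    [0.07,0,0,0.02,0],
    [0.07,0,0,0,0],
  ],
)

```text
t: 3.45
position: [529.0, -45.9, 225.4]
eef_rot: [0.983, 0.182, 0.007, 0.008]
force: [-0.4, 0.7, 0.1]
grip_width: 70.0
```

```bash
python3 -c "
from h import *
go([524.4,-44.5,215],20.7)
cv2.imwrite('pics/w2.png',robot.camera('wrist')[:,:,::-1])"
```

```text
turn 0.2
t 3.45 pos [529.  -45.9 225.4] yaw 20.9 q6 -0.49 F [-0.4  0.7  0.1] w 70.0 shift (after turn) [-3.8 -3.  10.4]
```

View pics/w2.png

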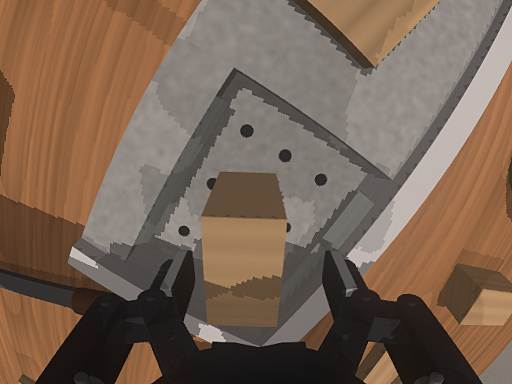

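Request:
send_rows(
  moves=[
    [0.07,-0.004,-0.003,0.01,0],
    [0.07,0,0,0,0],
    [0.02,0,0,0,0],
    [0.02,0,0,0,0],
    [0.02,0,0,0,0],
    [0.02,0,0,0,0],
    [0.02,0,0,0,0],
  ],
  newtons=40,
)

```text
t: 4.2
position: [528.7, -45.2, 224.2]
eef_rot: [0.983, 0.182, 0.015, 0.011]
force: [-0.2, 1.4, -1.1]
grip_width: 34.5
```

Request:
send_rows(
  moves=[
    [0.02,0,0,-0.01,0],
    [0.02,0,0,-0.03,0],
    [0.02,0,0,-0.04,0],
    [0.02,0,0,-0.04,0],
    [0.02,0,0,-0.04,0],
    [0.02,0,0,0,0],
  ],
)

```text
t: 4.8
position: [522.2, -42.3, 390.4]
eef_rot: [0.983, 0.182, 0.012, 0.01]
force: [1.7, -0.3, -0.3]
grip_width: 34.7
```

```bash
python3 -c "
from h import *
go([590,-360,370],-8)
go([590,-360,370],None)"
```

```text
turn 29.0
t 4.8 pos [522.2 -42.3 390.4] yaw 21.0 q6 -0.49 F [ 1.7 -0.3 -0.3] w 34.7 shift (after turn) [111.4 305.1  20.4]
t 4.8 pos [522.2 -42.3 390.4] yaw 21.0 q6 -0.49 F [ 1.7 -0.3 -0.3] w 34.7 shift (after turn) [-50.7 320.4  27. ]
```

Request:
send_rows(
  moves=[
    [0.02,-0.006,0.04,0,0],
    [0.02,-0.006,0.04,0,0],
    [0.02,-0.006,0.04,0,0],
    [0.02,-0.006,0.04,0,0],
    [0.02,-0.006,0.04,0,0],
    [0.02,-0.006,0.04,0,0],
    [0.02,-0.006,0.04,0,0],
    [0.02,-0.006,0.03,0,0],
    [0.02,0,0,0,0],
    [0.02,0,0,0,0],
  ],
)

```text
t: 5.8
position: [588.9, -358.8, 395.8]
eef_rot: [0.983, 0.183, 0.012, 0.008]
force: [0.3, -0.4, -1.2]
grip_width: 34.5
```

```bash
python3 -c "
from h import *
go([587,-358,218],None)"
```

```text
t 5.8 pos [ 588.9 -358.8  395.8] yaw 21.2 q6 -0.96 F [ 0.3 -0.4 -1.2] w 34.5 shift (after turn) [ -5.3  -5.1 177.7]
```

Request:
send_rows(
  moves=[
    [0.02,-0.001,-0.001,0.03,0],
    [0.02,-0.001,-0.001,0.04,0],
    [0.02,-0.001,-0.001,0.04,0],
    [0.02,-0.001,-0.001,0.03,0],
    [0.02,-0.001,-0.001,0.02,0],
    [0.02,0,0,0,0],
    [0.02,0,0,0,0],
  ],
)

```text
t: 6.5
position: [586.7, -348.8, 232.3]
eef_rot: [0.982, 0.186, 0.013, 0.007]
force: [0.5, 0.4, 0.7]
grip_width: 34.5
```

```bash
python3 -c "
from h import *
go([587,-358,216],None)"
```

```text
t 6.5 pos [ 586.7 -348.8  232.3] yaw 21.5 q6 -0.96 F [0.5 0.4 0.7] w 34.5 shift (after turn) [-3.4  8.4 16.4]
```

Request:
send_rows(
  moves=[
    [0.02,-0.002,0.005,0.01,0],
    [0.02,0,0.003,0.006,0],
    [0.02,0,0,0.002,0],
    [0.02,0,0,0,0],
  ],
)

```text
t: 6.9
position: [590.4, -357.9, 218.5]
eef_rot: [0.982, 0.187, 0.016, 0.009]
force: [0.2, -0.7, -1.1]
grip_width: 34.9
```

Request:
send_rows(
  moves=[
    [0.02,0,0,0.003,0],
    [0.02,0,0,0.002,0],
    [0.06,0,0,0,0],
    [0.06,0,0,0,0],
    [0.06,0,0,0,0],
    [0.06,0,0,-0.02,0],
    [0.06,0,0,-0.04,0],
    [0.06,0,0,-0.04,0],
    [0.06,0,0,-0.04,0],
    [0.02,0,0,-0.03,0],
  ],
)

```text
t: 7.9
position: [583.1, -355.1, 382.3]
eef_rot: [0.982, 0.187, 0.011, 0.005]
force: [0.6, -0.8, 0.6]
grip_width: 46.7
```

```bash
python3 -c "
from h import *
go([523.9,143.2,390],-102)
go([523.9,143.2,390],-12)
a=robot.camera('top')[150:225,160:385]; b=robot.camera('wrist')
cv2.imwrite('pics/t2.png',np.vstack([cv2.resize(a,None,fx=2.4,fy=2.4),cv2.resize(b,(540,405))])[:,:,::-1])"
```

```text
turn -56.5
t 7.9 pos [ 583.1 -355.1  382.3] yaw 21.5 q6 -0.96 F [ 0.6 -0.8  0.6] w 46.7 shift (after turn) [ 475.1 -161.5   -7.7]
turn 33.5
t 7.9 pos [ 583.1 -355.1  382.3] yaw 21.5 q6 -0.96 F [ 0.6 -0.8  0.6] w 46.7 shift (after turn) [-161.5 -475.1   -7.7]
```

View pics/t2.png

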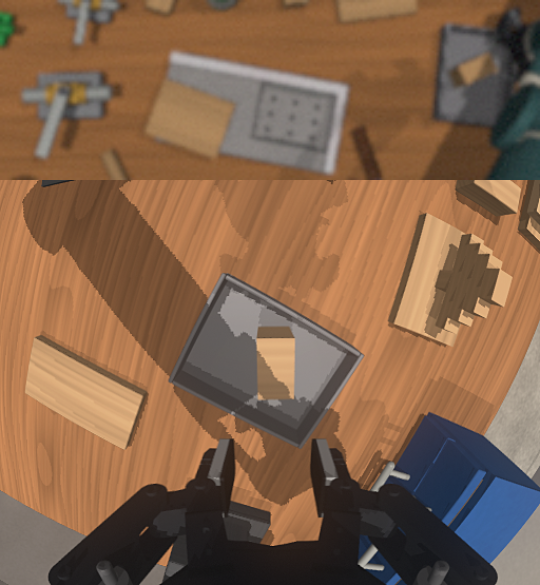

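Offcut stands in the tray (t2 crop, about (275,365)). Next, with fingers spread, I'll push the blank's −x edge square onto the +x fence, then slide it in −y.

Request:
send_rows(
  moves=[
    [0.06,0,0,0,-8.1],
    [0.06,0,0,0,-8.1],
    [0.06,0,0,0,-8.1],
    [0.06,0,0,0,-8.1],
    [0.06,0,0,0,-8.1],
    [0.06,0,0,0,-8.1],
    [0.06,0,0,0,-8.1],
    [0.06,0,0,0,0],
  ],
)

```text
t: 8.8
position: [582.9, -354.8, 381.5]
eef_rot: [0.763, 0.646, 0.008, 0.012]
force: [0.7, -0.2, -0.3]
grip_width: 59.9
```

```bash
cat >> h.py <<'E'
J=(540.1,41.5,np.radians(-12.))
def goj(x,y,z,yaw):
    "as go, target given in the jig frame (mm), yaw relative to the jig; also prints where the tool is in it"
    d=robot.state()["position"]; c,s=np.cos(J[2]),np.sin(J[2]); e=d[:2]-J[:2]; print("in jig",(c*e[0]+s*e[1]).round(1),(-s*e[0]+c*e[1]).round(1))
    go(place(J,[x,y,z]),np.degrees(J[2])+yaw)
E
python3 -c "
from h import *
goj(-125,92,390,90)"
```

```text
in jig 124.3 -378.7
turn 2.5
t 8.8 pos [ 582.9 -354.8  381.5] yaw 80.5 q6 -1.99 F [ 0.7 -0.2 -0.3] w 59.9 shift (after turn) [ 470.7 -249.3   -8.5]
```

Request:
send_rows(
  moves=[
    [0.06,0,0,0,2.5],
    [0.06,0.039,-0.021,0,0],
    [0.06,0.039,-0.021,0,0],
    [0.06,0.039,-0.021,0,0],
    [0.06,0.039,-0.021,0,0],
    [0.06,0.039,-0.021,0,0],
    [0.06,0.039,-0.021,0,0],
    [0.06,0.039,-0.021,0,0],
    [0.06,0.039,-0.021,0,0],
    [0.06,0.039,-0.021,0,0],
    [0.06,0.039,-0.021,0,0],
    [0.06,0.039,-0.021,0,0],
    [0.06,0.03,-0.015,0,0],
    [0.06,0,0,0,0],
    [0.06,0,0,0,0],
  ],
)

```text
t: 10.3
position: [443.0, 166.1, 365.2]
eef_rot: [0.796, 0.605, 0.007, 0.008]
force: [-0.2, 0.9, -0.4]
grip_width: 60.0
```

```bash
python3 -c "
from h import *
goj(-125,92,218,90)"
```

```text
in jig -120.9 101.7
turn -3.6
t 10.3 pos [443.  166.1 365.2] yaw 74.4 q6 -0.98 F [-0.2  0.9 -0.4] w 60.0 shift (after turn) [ -9.7  -4.1 147.2]
```

Request:
send_rows(
  moves=[
    [0.06,-0.009,-0.005,0,-3.6],
    [0.06,0,-0.001,0.03,0],
    [0.06,0,-0.001,0.04,0],
    [0.06,0,-0.001,0.04,0],
    [0.06,0,0,0.02,0],
    [0.06,0,0,0,0],
    [0.06,0,0,0,0],
  ],
)

```text
t: 11.0
position: [438.6, 151.4, 232.6]
eef_rot: [0.783, 0.622, 0.008, 0.01]
force: [2.0, 0.0, -0.1]
grip_width: 59.9
```

```bash
python3 -c "
from h import *
goj(-125,92,218,90)
cv2.imwrite('pics/w3.png',robot.camera('wrist')[:,:,::-1])"
```

```text
in jig -122.1 86.4
turn -1.0
t 11.0 pos [438.6 151.4 232.6] yaw 77.0 q6 -1.05 F [ 2.   0.  -0.1] w 59.9 shift (after turn) [ 5.6 -2.9 14.6]
```

View pics/w3.png

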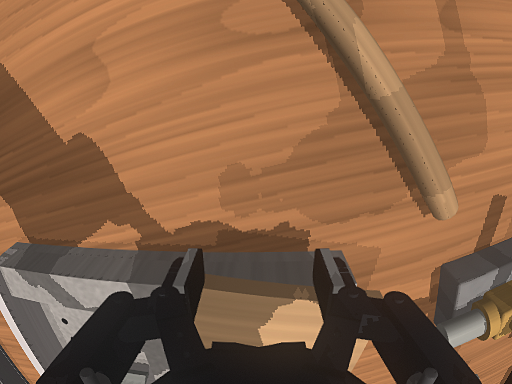

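Request:
send_rows(
  moves=[
    [0.06,0.006,-0.002,0.012,-1],
    [0.06,0,0,0.002,0],
    [0.06,0,0,0,0],
  ],
)

```text
t: 11.35
position: [440.7, 158.2, 221.3]
eef_rot: [0.777, 0.629, 0.011, 0.012]
force: [0.1, -0.1, -1.1]
grip_width: 60.3
```

```bash
python3 -c "
from h import *
goj(-59,92,218,90)"
```

```text
in jig -121.5 93.4
turn -0.0
t 11.35 pos [440.7 158.2 221.3] yaw 78.0 q6 -1.05 F [ 0.1 -0.1 -1.1] w 60.3 shift (after turn) [-1.4 62.5  3.3]
```

Request:
send_rows(
  moves=[
    [0.06,0,0.01,0.003,0],
    [0.06,0,0.012,0.001,0],
    [0.06,0,0.012,0,0],
    [0.06,0,0.01,0,0],
  ],
)

```text
t: 11.75
position: [486.8, 149.0, 219.7]
eef_rot: [0.777, 0.63, 0.012, 0.012]
force: [-0.9, 0.3, -0.4]
grip_width: 59.9
```

```bash
cat >> h.py <<'E'
def tip():
    s=robot.state(); Rt=R.from_quat(s["eef_rot"]).as_matrix(); g=s["position"]+Rt[:,2]*165; c,sn=np.cos(J[2]),np.sin(J[2]); e=g[:2]-J[:2]
    z=Rt[:,2]; print("point 165 ahead: world",g.round(1),"jig",(c*e[0]+sn*e[1]).round(1),(-sn*e[0]+c*e[1]).round(1),"tool z in jig",(c*z[0]+sn*z[1]).round(3),(-sn*z[0]+c*z[1]).round(3))
E
python3 -c "
from h import *
goj(-59,92,218,90);tip()"
```

```text
in jig -74.5 94.1
turn 0.1
t 11.75 pos [486.8 149.  219.7] yaw 78.1 q6 -1.1 F [-0.9  0.3 -0.4] w 59.9 shift (after turn) [-2.1 15.5  1.7]
point 165 ahead: world [492.4 148.4  54.8] jig -68.9 94.6 tool z in jig 0.034 0.003
```

Request:
send_rows(
  moves=[
    [0.06,0,0.006,0.001,0],
    [0.06,0,0.005,0,0],
    [0.06,0,0.003,0,0],
    [0.06,0,0.003,0,0],
  ],
)

```text
t: 12.15
position: [499.6, 146.4, 217.5]
eef_rot: [0.778, 0.628, 0.003, 0.003]
force: [-9.1, 3.8, 6.9]
grip_width: 60.3
```

```bash
python3 -c "
from h import *
goj(-59,92,218,90);tip()
a=robot.camera('top')[165:230,205:315]; b=robot.camera('scene')[150:250,190:320]
cv2.imwrite('pics/t3.png',np.vstack([cv2.resize(a,(560,331)),cv2.resize(b,(338,260)) if 0 else cv2.copyMakeBorder(cv2.resize(b,(338,260)),0,0,0,222,cv2.BORDER_CONSTANT)])[:,:,::-1])"
```

```text
in jig -61.4 94.1
turn -0.2
t 12.15 pos [499.6 146.4 217.5] yaw 77.8 q6 -1.12 F [-9.1  3.8  6.9] w 60.3 shift (after turn) [-2.1  2.4 -0.5]
point 165 ahead: world [500.9 146.2  52.5] jig -60.1 94.3 tool z in jig 0.008 0.001
```

View pics/t3.png

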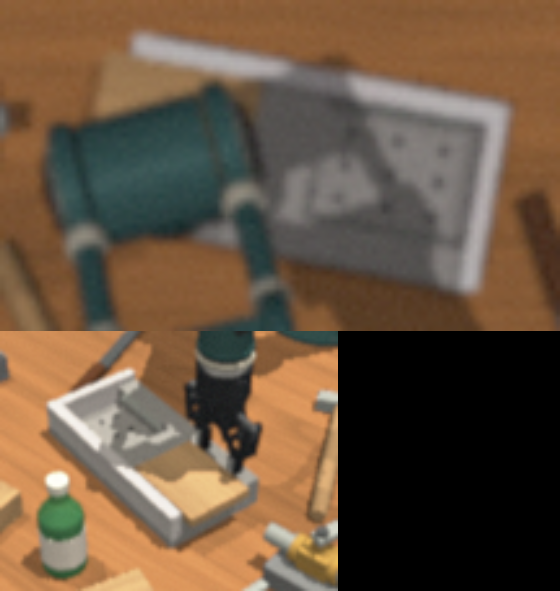

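Request:
send_rows(
  moves=[
    [0.06,0,-0.02,0,0],
    [0.06,0,-0.01,-0.03,0],
    [0.06,0,0,-0.04,0],
    [0.06,0,0,0,8.5],
    [0.06,0,0,0,8.5],
    [0.06,0,0,0,8.5],
    [0.06,0,0,0,8.5],
    [0.06,0,0,0,8.5],
    [0.06,0,0,0,8.5],
    [0.06,0,0,0,8.5],
    [0.06,0,0,0,8.5],
    [0.06,0,0,0,8.5],
    [0.06,0,0,0,8.5],
    [0.06,0,0,0,4],
    [0.06,0,0,0,0],
  ],
)

```text
t: 13.75
position: [475.4, 151.6, 291.4]
eef_rot: [0.994, -0.111, 0.006, -0.001]
force: [0.1, -0.8, -0.2]
grip_width: 60.4
```

```bash
python3 -c "
from h import *
goj(-6,208,290,0);tip()"
```

```text
in jig -86.2 94.3
turn -0.8
t 13.75 pos [475.4 151.6 291.4] yaw -12.8 q6 0.48 F [ 0.1 -0.8 -0.2] w 60.4 shift (after turn) [  80.2 -113.7    1.4]
point 165 ahead: world [477.5 151.7 126.4] jig -84.1 94.7 tool z in jig 0.013 0.003
```

Request:
send_rows(
  moves=[
    [0.06,0.027,-0.036,0,-0.8],
    [0.06,0.027,-0.038,0,0],
    [0.06,0.024,-0.036,0,0],
    [0.06,0,0,0,0],
    [0.06,0,0,0,0],
  ],
)

```text
t: 14.25
position: [577.4, 244.3, 289.3]
eef_rot: [0.995, -0.1, 0.005, 0.0]
force: [0.3, -0.4, -0.1]
grip_width: 60.1
```

```bash
python3 -c "
from h import *
goj(-6,208,218,0);tip()"
```

```text
in jig -5.7 206.2
turn 0.5
t 14.25 pos [577.4 244.3 289.3] yaw -11.5 q6 0.57 F [ 0.3 -0.4 -0.1] w 60.1 shift (after turn) [-0.3 -1.8 71.3]
point 165 ahead: world [578.9 244.  124.3] jig -4.1 206.2 tool z in jig 0.009 0.0
```

Request:
send_rows(
  moves=[
    [0.06,-0.001,0,0.03,0.5],
    [0.06,0,0,0.025,0],
    [0.06,0,0,0.015,0],
    [0.06,0,0,0.003,0],
    [0.06,0,0,0,0],
  ],
)

```text
t: 14.75
position: [576.1, 241.9, 215.7]
eef_rot: [0.995, -0.103, 0.005, 0.0]
force: [0.3, 0.1, 0.2]
grip_width: 60.0
```

```bash
python3 -c "
from h import *
goj(-6,-5,217,0);tip()
cv2.imwrite('pics/w4.png',robot.camera('wrist')[:,:,::-1])"
```

```text
in jig -6.5 203.6
turn 0.2
t 14.75 pos [576.1 241.9 215.7] yaw -11.8 q6 0.57 F [0.3 0.1 0.2] w 60.0 shift (after turn) [  0.5 208.6  -1.3]
point 165 ahead: world [577.8 241.6  50.7] jig -4.7 203.6 tool z in jig 0.011 0.0
```

View pics/w4.png

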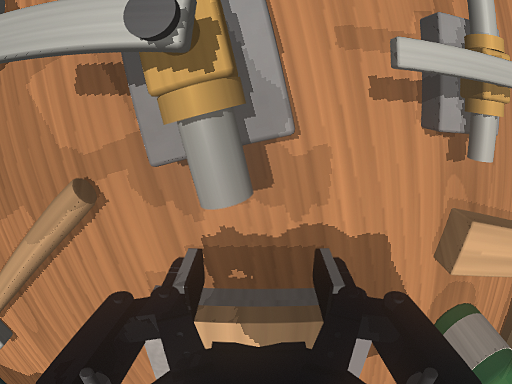

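Request:
send_rows(
  moves=[
    [0.06,0,0.01,-0.004,0],
    [0.06,0,0.014,-0.001,0],
    [0.06,0,0.014,0,0],
    [0.06,0,0.014,0,0],
    [0.06,0,0.014,0,0],
    [0.06,0,0.014,0,0],
  ],
)

```text
t: 15.4
position: [560.0, 158.6, 226.4]
eef_rot: [0.995, -0.103, 0.009, -0.002]
force: [0.3, 1.6, -0.1]
grip_width: 60.1
```

```bash
python3 -c "
from h import *
goj(-6,-5,219,0);tip()"
```

```text
in jig -4.9 118.6
turn 0.2
t 15.4 pos [560.  158.6 226.4] yaw -11.8 q6 0.44 F [ 0.3  1.6 -0.1] w 60.1 shift (after turn) [ -1.1 123.6   7.4]
point 165 ahead: world [563.1 158.8  61.4] jig -1.9 119.5 tool z in jig 0.018 0.005
```

Request:
send_rows(
  moves=[
    [0.06,0,0,0.006,0],
    [0.06,-0.002,0.01,0.003,0],
    [0.06,0,0.014,0.001,0],
    [0.06,0,0.014,0.001,0],
    [0.06,0,0.014,0.001,0],
    [0.06,0,0.014,0.001,0],
    [0.06,0,0.01,0.001,0],
  ],
)

```text
t: 16.1
position: [543.5, 79.3, 214.1]
eef_rot: [0.994, -0.105, 0.013, -0.005]
force: [-0.7, 4.9, 5.1]
grip_width: 60.2
```

```bash
python3 -c "
from h import *
goj(-6,-5,219,0);tip()"
```

```text
in jig -4.6 37.7
turn -0.0
t 16.1 pos [543.5  79.3 214.1] yaw -12.0 q6 0.3 F [-0.7  4.9  5.1] w 60.2 shift (after turn) [-1.4 42.7 -4.9]
point 165 ahead: world [547.8  80.5  49.1] jig -0.6 39.7 tool z in jig 0.024 0.012
```

Request:
send_rows(
  moves=[
    [0.06,0,0,-0.005,0],
    [0.06,-0.002,0.01,0,0],
    [0.06,0,0.012,0.001,0],
    [0.06,0,0.01,0.001,0],
  ],
)

```text
t: 16.5
position: [533.6, 45.1, 217.0]
eef_rot: [0.994, -0.104, 0.012, -0.005]
force: [0.8, 2.1, 1.3]
grip_width: 60.0
```

```bash
python3 -c "
from h import *
goj(-6,-5,219,0);tip()"
```

```text
in jig -7.1 2.2
turn -0.0
t 16.5 pos [533.6  45.1 217. ] yaw -12.0 q6 0.24 F [0.8 2.1 1.3] w 60.0 shift (after turn) [ 1.1  7.2 -2. ]
point 165 ahead: world [537.8  46.2  52.1] jig -3.2 4.1 tool z in jig 0.024 0.012
```

Request:
send_rows(
  moves=[
    [0.06,0,0.004,0,0],
    [0.06,0,0.004,0,0],
    [0.06,0,0.003,0,0],
  ],
)

```text
t: 16.8
position: [531.9, 34.7, 216.7]
eef_rot: [0.994, -0.108, 0.014, -0.009]
force: [3.3, 21.4, -0.3]
grip_width: 60.2
```

```bash
python3 -c "
from h import *
goj(-6,-5,219,0);tip()"
```

```text
in jig -6.6 -8.4
turn -0.4
t 16.8 pos [531.9  34.7 216.7] yaw -12.4 q6 0.22 F [ 3.3 21.4 -0.3] w 60.2 shift (after turn) [ 0.6 -3.4 -2.3]
point 165 ahead: world [536.8  37.   51.8] jig -2.3 -5.1 tool z in jig 0.026 0.02
```

Request:
send_rows(
  moves=[
    [0.06,0,-0.012,0,0],
    [0.06,0,-0.005,-0.02,0],
    [0.02,0,0,-0.04,0],
    [0.02,0,0,-0.04,0],
    [0.02,0,0,0,0],
  ],
)

```text
t: 17.3
position: [531.5, 50.8, 316.7]
eef_rot: [0.994, -0.107, 0.01, -0.007]
force: [1.3, 0.6, 0.9]
grip_width: 20.1
```

```bash
python3 -c "
from h import *
goj(0,-82,300,0);tip()
s=robot.state();cv2.imwrite('pics/w5.png',robot.camera('wrist')[:,:,::-1]); C=cam('wrist',s)
for z in (60,55,29): print(z,proj('wrist',place(J,[[-50,-147,z],[50,-147,z],[50,-17,z],[-50,-17,z]]),C).round().tolist())"
```

```text
in jig -10.4 7.3
turn -0.3
t 17.3 pos [531.5  50.8 316.7] yaw -12.3 q6 0.25 F [1.3 0.6 0.9] w 20.1 shift (after turn) [10.4 89.3 16.7]
point 165 ahead: world [534.9  52.8 151.7] jig -7.4 10.0 tool z in jig 0.018 0.017
60 [[217.0, 344.0], [310.0, 342.0], [322.0, 236.0], [206.0, 237.0]]
55 [[217.0, 341.0], [309.0, 339.0], [321.0, 233.0], [207.0, 235.0]]
29 [[219.0, 325.0], [306.0, 324.0], [315.0, 222.0], [210.0, 223.0]]
```

View pics/w5.png

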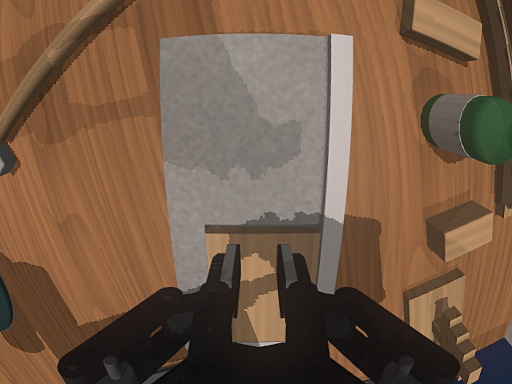

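Request:
send_rows(
  moves=[
    [0.02,0.004,0.04,0,0],
    [0.02,0.004,0.04,0,0],
    [0.02,0,0.012,0.02,0],
    [0.02,0,0,0.03,0],
    [0.02,0,0,0.015,0],
    [0.02,0,0,0,0],
  ],
)

```text
t: 17.95
position: [516.1, -42.7, 238.9]
eef_rot: [0.994, -0.105, 0.003, -0.006]
force: [-1.4, 0.6, -0.2]
grip_width: 20.2
```

```bash
python3 -c "
from h import *
goj(0,-82,200,0);tip()"
```

```text
in jig -6.0 -87.3
turn -0.1
t 17.95 pos [516.1 -42.7 238.9] yaw -12.1 q6 0.07 F [-1.4  0.6 -0.2] w 20.2 shift (after turn) [ 6.  -5.3 38.9]
point 165 ahead: world [517.3 -40.9  73.9] jig -5.2 -85.3 tool z in jig 0.005 0.012
```

Request:
send_rows(
  moves=[
    [0.02,0.005,-0.004,0.003,0],
    [0.02,0,0,0.004,0],
    [0.02,0,0,0.004,0],
    [0.02,0,0,0.004,0],
    [0.02,0,0,0.004,0],
  ],
)

```text
t: 18.45
position: [523.4, -38.7, 222.5]
eef_rot: [0.995, -0.104, 0.003, -0.005]
force: [-7.8, 0.2, 14.0]
grip_width: 19.8
```

```bash
python3 -c "
from h import *
goj(0,-82,200,0);tip()"
```

```text
in jig 0.4 -82.0
turn 0.1
t 18.45 pos [523.4 -38.7 222.5] yaw -11.9 q6 0.07 F [-7.8  0.2 14. ] w 19.8 shift (after turn) [-0.4  0.  22.5]
point 165 ahead: world [524.5 -37.1  57.5] jig 1.1 -80.2 tool z in jig 0.004 0.011
```

Request:
send_rows(
  moves=[
    [0.02,0,0,0.005,0],
    [0.02,0,0,0.006,0],
    [0.02,0,0,0.006,0],
    [0.02,0,0,0.006,0],
  ],
)

```text
t: 18.85
position: [525.2, -37.8, 202.4]
eef_rot: [0.995, -0.103, 0.005, -0.005]
force: [-2.6, -0.1, 34.8]
grip_width: 20.1
```

```bash
python3 -c "
from h import *
goj(0,-82,200,0);tip()"
```

```text
in jig 1.9 -80.7
turn 0.2
t 18.85 pos [525.2 -37.8 202.4] yaw -11.8 q6 0.07 F [-2.6 -0.1 34.8] w 20.1 shift (after turn) [-1.9  1.3  2.4]
point 165 ahead: world [527.  -36.3  37.4] jig 3.3 -78.9 tool z in jig 0.009 0.011
```

Request:
send_rows(
  moves=[
    [0.02,0,0,-0.005,0],
    [0.02,0,0,-0.02,0],
    [0.02,0,0,-0.04,0],
    [0.02,0,-0.035,-0.035,0],
    [0.02,0,-0.04,-0.03,0],
    [0.02,0,-0.02,0,0],
    [0.02,0,0,0,0],
    [0.02,0,0,0,0],
  ],
)

```text
t: 19.65
position: [544.8, 56.7, 334.1]
eef_rot: [0.995, -0.104, 0.005, -0.006]
force: [0.5, 0.3, -0.2]
grip_width: 20.1
```

```bash
python3 -c "
from h import *
goj(0,-82,200,0);tip()
s=robot.state();b=robot.camera('wrist')[130:,120:400]; C=cam('wrist',s)
a=robot.camera('scene')[150:230,190:290]
cv2.imwrite('pics/w6.png',np.hstack([cv2.resize(b,(441,400)),cv2.resize(a,None,fx=3.5,fy=3.5)[:280].copy() if 0 else cv2.copyMakeBorder(cv2.resize(a,(350,280)),0,120,0,0,cv2.BORDER_CONSTANT)])[:,:,::-1])
for z in (56,45,29): print(z,((proj('wrist',place(J,[[-50,-147,z],[50,-147,z],[50,-17,z],[-50,-17,z]]),C)-[120,130])*1.575).round().tolist(),((proj('scene',place(J,[[-50,-147,z],[50,-147,z],[50,-17,z],[-50,-17,z]]))-[190,150])*3.5).round().tolist())"
```

```text
in jig 1.5 15.9
turn 0.1
t 19.65 pos [544.8  56.7 334.1] yaw -11.9 q6 0.26 F [ 0.5  0.3 -0.2] w 20.1 shift (after turn) [ -1.5  97.9 134.1]
point 165 ahead: world [546.8  58.5 169.2] jig 3.0 18.0 tool z in jig 0.009 0.013
56 [[142.0, 322.0], [279.0, 322.0], [294.0, 163.0], [125.0, 164.0]] [[153.0, 67.0], [81.0, 98.0], [147.0, 157.0], [221.0, 122.0]]
45 [[144.0, 312.0], [278.0, 312.0], [291.0, 156.0], [128.0, 156.0]] [[154.0, 74.0], [81.0, 106.0], [147.0, 165.0], [221.0, 130.0]]
29 [[146.0, 298.0], [275.0, 298.0], [287.0, 145.0], [132.0, 146.0]] [[154.0, 85.0], [82.0, 117.0], [147.0, 176.0], [221.0, 141.0]]
```

View pics/w6.png

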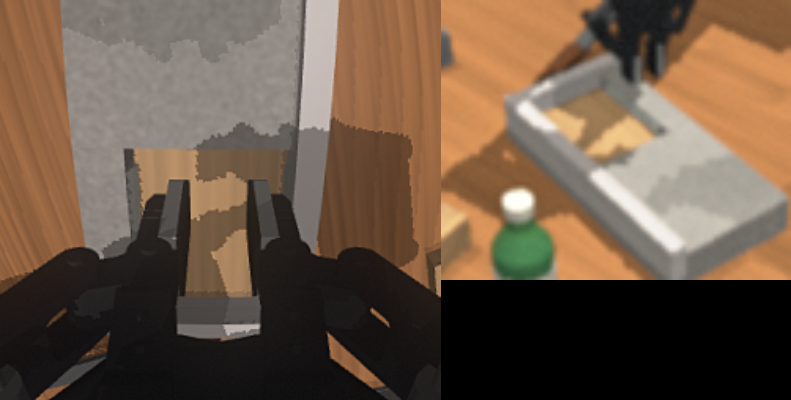

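Seated look: both jaws are over the edges and the −y edge is where a z=29 top projects. I'll probe the +y end to confirm it's level.

Request:
send_rows(
  moves=[
    [0.02,-0.003,0.03,0,0],
    [0.02,0,0.028,0.02,0],
    [0.02,0,0,0.04,0],
    [0.02,0,0,0.03,0],
    [0.02,0,0,0.02,0],
    [0.02,0,0,0.006,0],
    [0.02,0,0,0,0],
  ],
)

```text
t: 20.45
position: [526.1, -8.0, 207.7]
eef_rot: [0.994, -0.109, 0.0, -0.005]
force: [-0.7, 0.5, 0.1]
grip_width: 19.8
```

```bash
python3 -c "
from h import *
goj(0,-42,203,0);tip()"
```

```text
in jig -3.4 -51.3
turn -0.5
t 20.45 pos [526.1  -8.  207.7] yaw -12.5 q6 0.14 F [-0.7  0.5  0.1] w 19.8 shift (after turn) [ 3.4 -9.3  4.7]
point 165 ahead: world [526.4  -6.4  42.7] jig -3.4 -49.7 tool z in jig -0.0 0.01
```

Request:
send_rows(
  moves=[
    [0.02,0.003,-0.012,0,-0.5],
    [0.02,0,0,0.003,0],
    [0.02,0,0,0.003,0],
  ],
)

```text
t: 20.75
position: [533.5, 3.4, 204.0]
eef_rot: [0.995, -0.104, 0.002, -0.005]
force: [-0.4, -0.1, -0.3]
grip_width: 19.7
```

Request:
send_rows(
  moves=[
    [0.02,0,0,0.003,0],
    [0.02,0,0,0.003,0],
  ],
)

```text
t: 20.95
position: [534.6, 3.8, 202.4]
eef_rot: [0.995, -0.104, 0.002, -0.004]
force: [-14.1, -2.3, 33.3]
grip_width: 20.2
```

```bash
python3 -c "
from h import *
goj(0,-42,203,0);tip()"
```

```text
in jig 2.4 -38.1
turn 0.1
t 20.95 pos [534.6   3.8 202.4] yaw -11.9 q6 0.16 F [-14.1  -2.3  33.3] w 20.2 shift (after turn) [-2.4  3.9 -0.6]
point 165 ahead: world [535.5   5.2  37.4] jig 3.0 -36.5 tool z in jig 0.004 0.009
```

The probe at the +y end reads the same height (202.4) as the centre, so the blank is level. Lifting off, and refining the valve pose from the earlier close view (w4).

Request:
send_rows(
  moves=[
    [0.02,0,0,-0.01,0],
    [0.02,0,0,-0.03,0],
    [0.02,0,0,-0.04,0],
    [0.06,0,0,-0.04,8.4],
    [0.06,0,0,-0.03,8.4],
    [0.06,0,0,0,8.4],
    [0.06,0,0,0,8.4],
  ],
)

```text
t: 21.65
position: [534.4, 3.4, 364.1]
eef_rot: [0.92, -0.393, 0.005, -0.006]
force: [0.0, 0.3, -0.9]
grip_width: 60.0
```

```bash
python3 - <<'E'
from h import *
from scipy.optimize import least_squares
s={"position":np.array([576.1,241.9,215.7]),"eef_rot":np.array([.9946,-.103,.005,0])}; C=cam("wrist",s)
print("stem",unproj("wrist",[(152,17)],100.,C), "pipe end",unproj("wrist",[(227,200)],52.,C))
l=[[40,-55,36],[-40,-55,36]];u=np.array([(295,133),(151,165)])
sl=least_squares(lambda q:(proj("wrist",place(q,l),C)-u).ravel(),[568,354,0]); print("manifold",sl.x[:2],np.degrees(sl.x[2]),sl.fun.round(1))
# colour-free check: project lever for several angles/pivots in the top view, view later
tp=robot.camera("top"); cv2.imwrite("top_now.png",tp[:,:,::-1])
g=cv2.cvtColor(tp,cv2.COLOR_RGB2HSV)[:,:,1]
best=[]
px=np.arange(560,582,2.);py=np.arange(346,366,2.)
sg=cv2.GaussianBlur(g.astype(float),(0,0),.7)
r=np.arange(30,116,4.)
for x in px:
  for y in py:
    for a in np.arange(150,180,1.):
      d=np.array([np.cos(np.radians(a)),np.sin(np.radians(a))]);n=np.array([-d[1],d[0]])
      pts=lambda o,rr:np.c_[np.array([x,y])+rr[:,None]*d+o*n,np.full(len(rr),97.)]
      v=lambda p:cv2.remap(sg.astype(np.float32),proj("top",p).astype(np.float32)[None],None,cv2.INTER_LINEAR).mean()
      inn=np.mean([v(pts(o,r)) for o in(-6,0,6)]); out=np.mean([v(pts(o,r)) for o in(-15,15)]+[v(pts(0,np.array([121.,124.])))]*1)
      best.append((out-inn,x,y,a))
best.sort(reverse=True); print(best[:5])
q=unproj("top",[(240/1.5,352/1.5)],0.); print("jar approx",q)
go([463,338,330],-45.5)
E
```

```text
stem [[570.32070135 357.31225406 100.        ]] pipe end [[571.47573925 281.94360064  52.        ]]
manifold [571.67941362 359.51306764] -0.05232529633701778 [ 2.  -0.4 -2.3  0.7]
[(np.float32(95.82476), np.float64(564.0), np.float64(356.0), np.float64(158.0)), (np.float32(95.33881), np.float64(566.0), np.float64(358.0), np.float64(160.0)), (np.float32(95.2306), np.float64(564.0), np.float64(358.0), np.float64(160.0)), (np.float32(95.13721), np.float64(564.0), np.float64(354.0), np.float64(157.0)), (np.float32(95.03538), np.float64(562.0), np.float64(356.0), np.float64(158.0))]
jar approx [[382.08214449 486.92976779   0.        ]]
turn -1.1
t 21.7 pos [534.8   3.4 364.8] yaw -46.6 q6 0.77 F [0.8 1.  0.3] w 59.8 shift (after turn) [-289.  -183.3   34.8]
```

Request:
send_rows(
  moves=[
    [0.06,0,0,0,-1.6],
    [0.06,-0.037,-0.023,0,0],
    [0.06,-0.037,-0.023,0,0],
    [0.06,-0.037,-0.023,0,0],
    [0.06,-0.037,-0.023,0,0],
    [0.06,-0.037,-0.023,0,0],
    [0.06,-0.037,-0.023,0,0],
    [0.06,-0.037,-0.023,0,0],
    [0.06,-0.03,-0.015,0,0],
    [0.06,0,0,0,0],
    [0.06,0,0,0,0],
  ],
)

```text
t: 22.8
position: [445.1, 341.9, 363.6]
eef_rot: [0.933, -0.361, 0.007, -0.006]
force: [0.1, -0.8, -0.4]
grip_width: 60.3
```

```bash
python3 -c "
from h import *
go([450,343,246],-45);tip()"
```

```text
turn 2.7
t 22.8 pos [445.1 341.9 363.6] yaw -42.3 q6 1.35 F [ 0.1 -0.8 -0.4] w 60.3 shift (after turn) [  2.7  -4.3 117.6]
point 165 ahead: world [448.  342.8 198.6] jig -152.8 275.5 tool z in jig 0.016 0.009
```

Position is good; descend beside the lever.

Request:
send_rows(
  moves=[
    [0.06,0.001,-0.001,0,2.7],
    [0.06,0,0,0.03,0],
    [0.06,0,0,0.04,0],
    [0.06,0,0,0.03,0],
    [0.06,0,0,0.013,0],
    [0.06,0,0,0,0],
  ],
)

```text
t: 23.4
position: [452.0, 336.8, 248.7]
eef_rot: [0.925, -0.38, 0.009, -0.006]
force: [-0.3, -0.5, -0.8]
grip_width: 60.1
```

```bash
python3 -c "
from h import *
go([502.6,395.7,246],-45);tip()"
```

```text
turn 0.3
t 23.4 pos [452.  336.8 248.7] yaw -44.7 q6 1.38 F [-0.3 -0.5 -0.8] w 60.1 shift (after turn) [ -5.9 -77.4   2.7]
point 165 ahead: world [455.5 337.6  83.7] jig -144.4 272.1 tool z in jig 0.019 0.009
```

Request:
send_rows(
  moves=[
    [0.06,-0.003,-0.008,0.001,0.3],
    [0.06,-0.003,-0.009,0.001,0],
    [0.06,-0.001,-0.009,0.001,0],
    [0.06,0,-0.009,0.001,0],
    [0.06,0,-0.009,0.001,0],
    [0.06,0,-0.009,0.001,0],
    [0.06,0,-0.005,0.001,0],
  ],
)

```text
t: 24.1
position: [486.6, 390.7, 249.0]
eef_rot: [0.924, -0.383, 0.001, -0.007]
force: [-1.1, 0.4, 0.4]
grip_width: 60.1
```

```bash
python3 -c "
from h import *
go([502.6,395.7,246],-45);tip()"
```

```text
turn -0.0
t 24.1 pos [486.6 390.7 249. ] yaw -45.0 q6 1.42 F [-1.1  0.4  0.4] w 60.1 shift (after turn) [  7.7 -14.8   3. ]
point 165 ahead: world [488.  392.7  84. ] jig -124.0 332.7 tool z in jig 0.006 0.014
```

Request:
send_rows(
  moves=[
    [0.06,0.004,-0.006,0.001,0],
    [0.06,0.002,-0.005,0.001,0],
    [0.06,0,-0.001,0,0],
  ],
)

```text
t: 24.4
position: [494.0, 397.5, 248.6]
eef_rot: [0.923, -0.384, -0.007, -0.001]
force: [-1.2, -2.9, -0.0]
grip_width: 59.7
```

```bash
python3 -c "
from h import *
go([502.6,395.7,246],-45);tip()"
```

```text
turn -0.1
t 24.4 pos [494.  397.5 248.6] yaw -45.1 q6 1.41 F [-1.2 -2.9 -0. ] w 59.7 shift (after turn) [ 7.4 -4.8  2.6]
point 165 ahead: world [491.9 398.8  83.6] jig -121.4 339.4 tool z in jig -0.014 0.005
```

Request:
send_rows(
  moves=[
    [0.06,0.001,-0.003,0.001,0],
    [0.06,0,-0.001,0,0],
  ],
)

```text
t: 24.6
position: [496.5, 400.1, 248.3]
eef_rot: [0.923, -0.384, -0.009, 0.001]
force: [-2.9, -3.7, 0.4]
grip_width: 60.2
```

```bash
python3 -c "
from h import *
go([502.6,395.7,246],-45);tip()"
```

```text
turn -0.2
t 24.6 pos [496.5 400.1 248.3] yaw -45.2 q6 1.41 F [-2.9 -3.7  0.4] w 60.2 shift (after turn) [ 7.4 -1.3  2.3]
point 165 ahead: world [493.5 400.9  83.3] jig -120.3 341.8 tool z in jig -0.019 0.001
```

Request:
send_rows(
  moves=[
    [0.06,0,0.01,0,0],
    [0.06,0,0.02,0,0],
    [0.06,0,0.01,-0.03,0],
    [0.06,0,0,-0.04,0],
    [0.06,0,0,-0.04,0],
    [0.06,0,0.02,0,0],
    [0.06,0,0.03,0,0],
    [0.06,0,0.03,0,0],
    [0.06,0,0.02,0,0],
    [0.06,0,0,0,0],
    [0.06,0,0,0,0],
  ],
)

```text
t: 25.7
position: [400.6, 298.1, 369.8]
eef_rot: [0.924, -0.382, 0.0, -0.009]
force: [0.1, 0.1, 0.4]
grip_width: 60.0
```

```bash
python3 -c "
from h import *
import json
s=robot.state();b=robot.camera('wrist');C=cam('wrist',s);json.dump({k:list(map(float,s[k])) for k in('position','eef_rot')},open('w7.json','w'))
a=robot.camera('top')[145:230,155:315]
cv2.imwrite('wrist7.png',b[:,:,::-1]);
cv2.imwrite('pics/w7.png',np.vstack([cv2.resize(b[:240],(640,300)),cv2.resize(a,(560,298)) if 0 else cv2.copyMakeBorder(cv2.resize(a,(560,298)),0,0,0,80,cv2.BORDER_CONSTANT)])[:,:,::-1])
go([0,0,0]);print(proj('wrist',[[570.5,357.5,97],[570.5-81,357.5+81,97]],C),proj('top',[[570.5,357.5,97]]))"
```

```text
t 25.8 pos [400.9 298.4 369.5] yaw -45.0 q6 1.37 F [-0.4  0.4 -1. ] w 60.1 shift (after turn) [-70.4 500.  362.5]
[[353.61591791  18.88239287]
 [214.58244901  14.32357594]] [[185.9825968  187.27673944]]
```

View pics/w7.png

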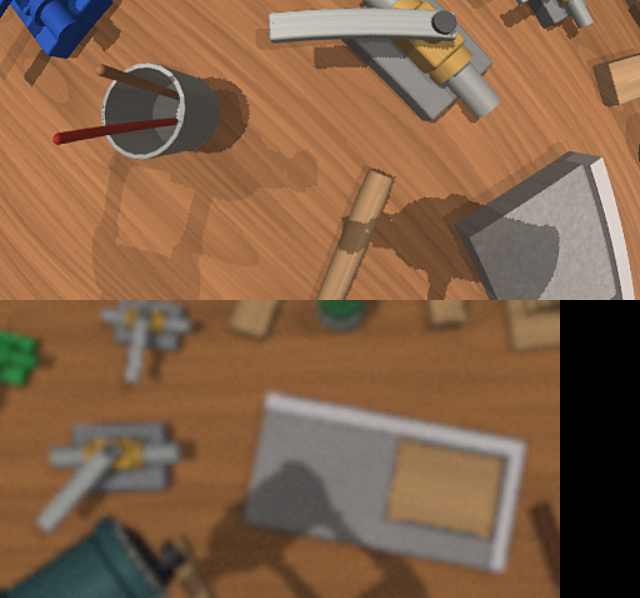

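```bash
python3 - <<'E'
from h import *
import json
s={k:np.array(v) for k,v in json.load(open("w7.json")).items()}; C=cam("wrist",s)
q=unproj("wrist",np.array([(443,21),(270,24)])/1.25,np.array([102,97.]),C)
d=q[1]-q[0]; print("wrist",q.round(),np.hypot(*d[:2]),np.degrees(np.arctan2(d[1],d[0])))
o=lambda p:np.array(p,float)/3.5+[155,145]-.36
q=unproj("top",o([(111,453),(44,523)])-np.array([0,300/3.5]),97.); d=q[1]-q[0]; print("top",q.round(),np.hypot(*d[:2]),np.degrees(np.arctan2(d[1],d[0])))
q=unproj("top",o([(181,452),(50,458)])-np.array([0,300/3.5]),52.);d=q[1]-q[0];print("pipe deg",np.degrees(np.arctan2(d[1],d[0])))
E
```

```text
wrist [[570. 358. 102.]
 [487. 434.  97.]] 112.57397878506735 137.48437413173366
top [[566. 356.  97.]
 [487. 433.  97.]] 110.11536680044549 135.6579769378673
pipe deg 91.18330808502385
```

```bash
python3 -c "
from rig import robot
print(robot.job_done())"
```

```text
the job is handed in; nothing more can be done
None
```

The job is handed in at about 26 s on the robot's clock; the hand-in gives no verdict.

- **Offcut:** I lifted it out of the pocket and stood it in the scrap tray. The picture afterwards showed it standing well inside the walls.
- **Blank:** I pushed it square onto the +x fence, slid it to the −y fence and pressed it past the jaws. Pressing at the centre and near the +y end stopped at the same tool height (202.4 mm, about 34 N), so it is level along its length. The picture shows both jaws over its edges.
- **Valve:** I pushed the lever of the large grey manifold with two fingers. It reads 137.5° in the wrist view and 135.7° in the top view, against a half-open target of about 135°. Pipe readings put the manifold within about 1° of straight, so it is well within the 8° limit.
- **At the end:** the gripper is clear of everything. I saw no bystander moved in the last pictures, but I did not measure their positions.

No check failed. The lever readings differ by about 2°, and during the moves the tool tilted up to about 2° and drifted a few millimetres, which I corrected as I went.

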